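# Plug the riser tube into the push-fit fitting and open the stop valve

### The job

Take the flanged white tube from the rack and push it, flange uppermost, straight down into the open grey push-fit fitting on the manifold, past the seal and fully home on the seat; feel for the bottom and do not force it. Only when it is fully home, swing the stop valve's lever all the way over to open, then let go, leaving the tube in place and everything else on the table undisturbed.

Things in the scene. Friction and masses are not known exactly. Their poses are not given: they have to be found in the camera images.
- tube: the flanged riser tube: rigid white plastic, 15 mm outer diameter, 136 mm long, about 60 g, the only one with a flange. Origin: centre of the foot; z runs up the tube. The foot tapers (11.6 mm wide at the end, full width after 2.5 mm). It stands in a hole of the rack, foot 10 mm above the table
- tube_flange (a point): centre of the top face of the tube's flange, a 26 mm wide ring 66 to 72 mm above the foot. Grip the plain 64 mm of tube above it; fingertips that come down on the flange push the tube without slipping
- rack: fixed wooden rack, 60 x 210 x 40 mm, with three holes in a row along its y axis (at -75, 0, +75 mm), each 16.5 mm wide and 30 mm deep, holding the flanged tube, a plain offcut and a stem plug in any order. Origin: centre of the underside
- manifold: fixed water manifold on the table: aluminium block 90 x 180 x 40 mm; on top, along its y axis, the round grey push-fit fitting (at y +50 mm), a low black capped port (middle, 20 mm tall) and a brass stop valve with a lever (at y -50 mm). Origin: centre of the underside
- port_mouth (a point): centre of the mouth of the grey push-fit fitting, 115 mm above the table, bore straight down. The fitting is 37 mm wide at the rim, 32 below; the bore is 17 mm wide with a flared lead-in about 21 mm wide at the rim. The seat lies at a depth that differs from fitting to fitting and cannot be seen: the foot meets it 26 to 52 mm below the mouth and is fully home 4 mm deeper
- seal (a point): centre of the springy seal lip, 14 mm below the mouth, that narrows the bore to 12 mm: pushing the tube past it takes about 8 to 14 N, then it slides on with only 0 to 6 N. Moving the seat takes about 8 to 10 N; once home it is rigid and the force climbs steeply. Pressing with more than about 25 N damages the fitting
- seat (a joint): travel of the seat at the bottom of the fitting's bore, m: 0 untouched, 0.004 fully home; stays where it is pushed
- valve (a joint): angle of the stop valve's lever, rad: 0 to 0.2 shut, as found (leaning to the manifold's -x), 1.0 open (leaning to +x); it turns about the manifold's y axis, needs about 2 to 3 N at the ball and stays where it is left
- valve_tip (a point): centre of the black 26 mm ball at the end of the lever, 80 mm from the pivot
- valve_pivot (a point): the lever's pivot, 60 mm above the table on the manifold
- offcut: straight white offcut tube without flange, 15 mm diameter, 110 mm long, in the rack (bystander); origin: centre of the underside
- plug: white stem plug, 15 mm stem with a 30 mm diameter, 20 mm tall head on top, 70 mm tall in all, in the rack (bystander); origin: centre of the underside
- driver: screwdriver lying on the table (bystander)
- spanner: open-ended wrench lying on the table (bystander)
- mug: white mug, 80 mm wide, 90 mm tall (bystander); origin: centre of the underside
- collar: brass ring lying flat, 32 mm wide, 12 mm tall (bystander); origin: centre of the underside
- sleeve: grey ring lying flat, 40 mm wide, 20 mm tall (bystander); origin: centre of the underside
- jar: squat grey jar with black cap, 60 mm wide, 70 mm tall (bystander); origin: centre of the underside
Mind the look-alikes: they are no part of the job. What is shaped like the tube but green is not meant.

How it is judged:
By the outcome, as a careful person would: the job done as asked, in the order asked, and still so for the second after the job is handed in, with the robot touching nothing.
It also fails if it takes over 64 s, if anything falls off the work surface, if the arm or the gripper's body presses on something with over 40 N, if the wrist force passes 120 N, or if a joint passes its speed limit or range.

### The arm

A 6-joint arm with a two-finger parallel gripper is mounted at the origin on the work surface. World frame = base frame: x ahead of the robot, y to its left, z up, the work surface at z = 0. Lengths are in mm, angles in rad, forces in N, time in s.
With the tool pointing down it reaches from about 275 to 1000 mm from the base axis. Payload 8.4 kg.
Tool frame: the origin (TCP) lies midway between the tips of the shut fingers; the grasp point (between the pads) lies 19 mm behind it; z points along the fingers, y is the line along which they close (so a half turn about z gives the same grasp; the last joint's range is limited). The gripper opens to 85 mm and grips with 20 to 120 N. Pads are 22 mm wide; open, the fingers measure 114 mm over their backs; the gripper's body (76 mm by 85 mm) begins 54 mm behind the grasp point. The pads swing forward as they close: fully open they stand 13 mm farther back than shut.
Start: joints at [1.324, 0.353, 1.633, -0, 1.155, -0.002], TCP at [151.475, 606.369, 231.281] pointing down, gripper open.
Joint ranges: [-2.63, 2.63], [-0.92, 2.1], [0.06, 2.66], [-1.3, 4.44], [0, 2.69], [-3.02, 3.02]. Speed limits (rad/s): [2.22, 2.22, 2.79, 3.14, 3.14, 3.14].

### API

Orientations are given as [roll, pitch, yaw] about the fixed x, y, z axes, in that order (R = Rz(yaw) Ry(pitch) Rx(roll)).
In Python, from rig import monitor, imaging, r gives the robot as it stands.
- The arm moves only by the tool drive_tool, never from a script. Its argument "plan" is a list of rows, each an object of numbers: "x", "y", "z": the shift along the tool's x, y, z in units of 50 mm (1.0 is 50 mm); "ax", "ay", "az": the turn, a rotation vector about the tool's x, y, z in units of 6 degrees (1.0 is 6 degrees); "hand": the finger opening in mm, from 0 to 85.4. In form: [{"x": .., "y": .., "z": .., "ax": .., "ay": .., "az": .., "hand": ..}, ...]. A call has 1 to 8 rows; each row is the pose to reach, as a shift and turn from the pose commanded when the call began, along the tool's axes at that moment; what a row does not reach only later rows make up. A row lasts 1/10 s, in which the tool goes at most 50 mm and 8.59 degrees, less where a joint would pass 70% of its speed; a pose out of reach is approached as far as the arm can. A call with a gripper value outside its range is refused whole. The fingers move at their own pace and stop on an object; "grip_force" is the grip in N (left out, the last holds). Time passes only in rows, so rows that repeat a pose let the fingers close. It gives the time, the measured TCP pose, the force, the opening and the grip force at its end, in the units of the state.
- monitor.sense(): the state, without advancing time (a new reading comes with each control period).
- imaging.grab_frame(name): name is "side" or "top"; returns the picture (400x640x3 uint8, red, green, blue); there is no depth.
- imaging.camera_info(name): a dict with "mtx" (3x3 intrinsics, pixels), "R" (3x3) and "t" (3): a world point X has camera coordinates R X + t. Camera axes: x right, y down, z forward; pixel columns grow to the right and rows downward; lengths in mm; the calibration is good to about 2 mm. A picture is of the moment at which its call begins. camera_info takes no time and is no camera call.
- r.sign_off(): hands the job in; it is judged then, once.
The state is a dict: "clock": time; "qpos": joint angles; "qvel": joint speeds; "joint_efforts": joint torques, N m; "eef_pos": TCP position; "tcp_rot": TCP orientation; "contact_force": force on the tool from outside, world axes, zero at the start; "wrist_torque": the same for the moment, N m; "opening": opening from 0.0 (shut) to 1.0 (fully open); "grasp_force": force on a finger pad.
Only numpy, scipy, OpenCV 4.12 (cv2) and the standard library are available. Lean on these libraries where they do the work, as an engineer would, in place of code of your own. Each camera call takes 0.05 s, during which the arm holds its last target. There are 200 camera calls.

## Working session

There is one attempt and no reset: what is moved stays moved. The work goes in short steps, Python scripts to look and compute and a tool call to move; the robot and the scene stay as the last step left them, time stands still between calls to the robot, and variables do not carry over. Pictures are saved under pics/ and viewed, at most 10 in all, crops included, and the job is handed in when it is done.

Besides the shell and the picture viewer there is one more tool, called after ">>>" as name(argument=value, ...) on one line, values as JSON. drive_tool: Moves the arm, as the interface text tells. Its arguments: {"type":"object","properties":{"plan":{"type":"array","items":{"type":"object","properties":{"x":{"type":"number"},"y":{"type":"number"},"z":{"type":"number"},"ax":{"type":"number"},"ay":{"type":"number"},"az":{"type":"number"},"hand":{"type":"number"}}}},"grip_force":{"type":"number"}},"required":["plan"]}

```bash
mkdir -p pics; ls
python3 - <<'E'
from rig import monitor, imaging, r
import cv2
for n in("side","top"):
    f=imaging.grab_frame(n); cv2.imwrite(f"pics/{n}0.png",f[:,:,::-1])
    c=imaging.camera_info(n); print(n,c)
print(monitor.sense())
E
```

```text
pics
side {'mtx': array([[371.43812073,   0.        , 320.55138154],
       [  0.        , 371.43812073, 198.4584518 ],
       [  0.        ,   0.        ,   1.        ]]), 'R': array([[ 0.93414611, -0.35680537, -0.00780866],
       [-0.22744503, -0.57832401, -0.78346033],
       [ 0.27502692,  0.73364246, -0.62139273]]), 't': array([-589.66710537,  228.73337363,  633.49343137])}
top {'mtx': array([[401.12262427,   0.        , 330.72915115],
       [  0.        , 401.12262427, 197.4220796 ],
       [  0.        ,   0.        ,   1.        ]]), 'R': array([[-0.01588648, -0.99985437, -0.00623404],
       [-0.99122093,  0.01656717, -0.1311739 ],
       [ 0.13125808,  0.00409542, -0.99133977]]), 't': array([  5.19464822, 626.76040878, 836.12468864])}
{'clock': 0.1, 'qpos': array([ 1.32362806e+00,  3.53608261e-01,  1.63406185e+00, -1.23803167e-05,
        1.15519968e+00, -2.37794356e-03]), 'qvel': array([-0.00135234, -0.00156232,  0.00033234, -0.00117577,  0.00089718,
       -0.00177337]), 'joint_efforts': array([-1.14300619e-03, -6.06356478e+01, -3.42818177e+01, -3.70877729e-05,
        4.02012971e-03, -6.96454819e-06]), 'eef_pos': array([151.35564088, 605.9526284 , 230.61751639]), 'tcp_rot': array([-3.14031549e+00,  8.28305647e-06,  2.89680734e+00]), 'contact_force': array([ 0.02560369, -0.25464212,  0.46467005]), 'wrist_torque': array([-0.05145162, -0.00640176,  0.04848949]), 'grasp_force': 0.0, 'opening': 1.0039442348062575}
```

View pics/side0.png

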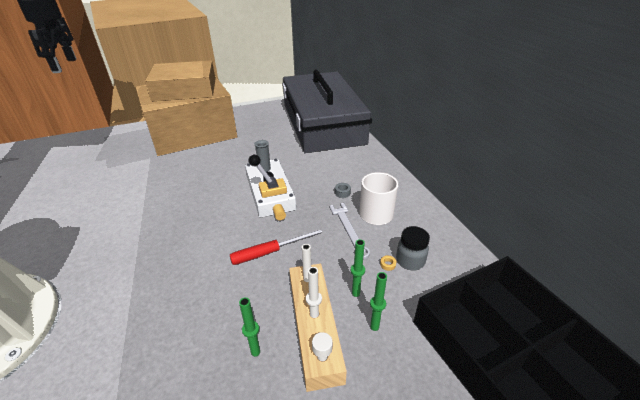

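View pics/top0.png

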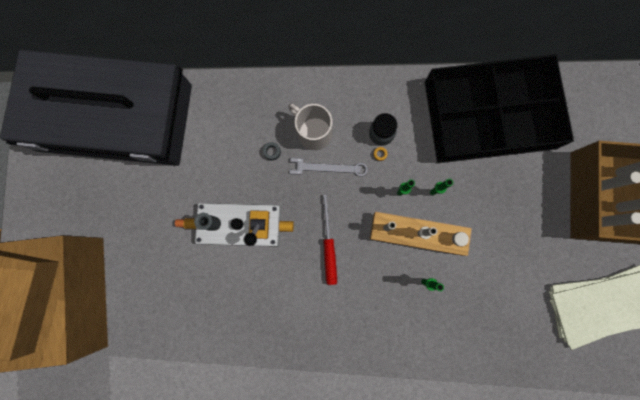

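The side view shows the rack with the offcut (306,247), the flanged tube in the middle hole (313,270), and the plug (322,345). The manifold has the fitting at (262,146) and the lever ball at (254,160). In the top view the rack is at about (421,234), the fitting at (204,222) and the ball at (250,239). I'll zoom in on both.

Run:
```python
import cv2,numpy as np
s=cv2.imread("pics/side0.png");t=cv2.imread("pics/top0.png")
c=lambda im,x,y:cv2.resize(im[y:y+60,x:x+80],None,fx=5,fy=5,interpolation=cv2.INTER_CUBIC)
a=np.vstack([np.hstack([c(t,190,195),c(t,380,205)]),np.hstack([c(s,230,135),c(s,280,260)])])
cv2.imwrite("pics/crop0.png",a)
```

```text
(no output)
```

View pics/crop0.png

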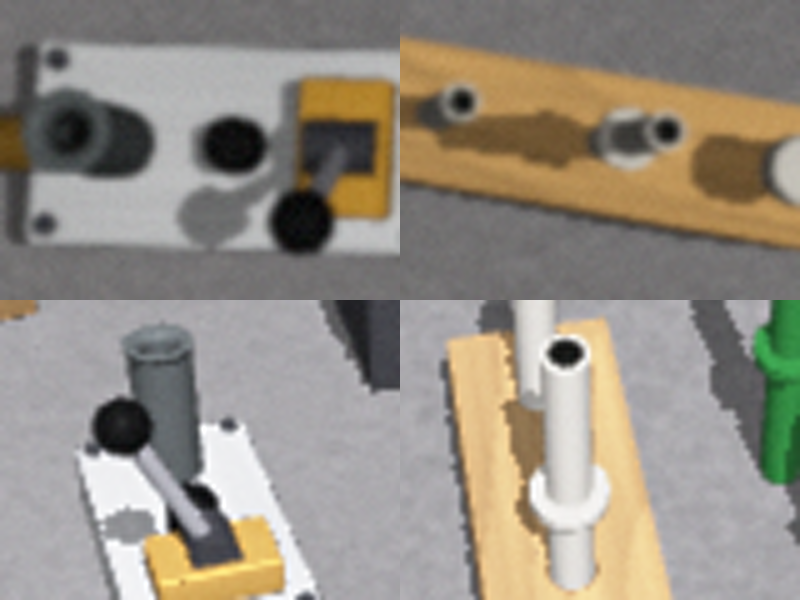

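```bash
cat > h.py <<'E'
import numpy as np, cv2
from rig import monitor, imaging, r
def cam(n):
    c=imaging.camera_info(n); return c["mtx"],c["R"],c["t"]
def plane(n,uv,z):
    K,R,t=cam(n); o=-R.T@t; d=R.T@np.linalg.inv(K)@[*uv,1]
    return o+d*(z-o[2])/d[2]
def tri(us,ut):
    P=[np.array(K@np.c_[R,t]) for K,R,t in (cam("side"),cam("top"))]
    X=cv2.triangulatePoints(P[0],P[1],np.array(us,float),np.array(ut,float))[:,0]; return X[:3]/X[3]
def proj(n,X):
    K,R,t=cam(n); p=K@(R@np.array(X)+t); return p[:2]/p[2]
E
python3 - <<'E'
from h import *
np.set_printoptions(precision=1,suppress=True)
for nm,s,t,z in [("mouth",(261.6,143.2),(203.4,220.6),115),("tubetop",(313,269.8),(433.2,230.8),146),("ball",(254,159.8),(250,239.2),None)]:
    X=tri(s,t);print(nm,X, *( [plane("side",s,z),plane("top",t,z)] if z else []))
print("offcut",plane("top",(392,224.8),120))
t=cv2.cvtColor(cv2.imread("pics/top0.png"),cv2.COLOR_BGR2HSV)
# manifold silver plate top z=40
m=cv2.inRange(t,(0,0,150),(180,40,255));m[:, :180]=0;m[:,300:]=0;m[:190]=0;m[260:]=0
p=cv2.findNonZero(m);b=cv2.boxPoints(cv2.minAreaRect(p));print([plane("top",q,40) for q in b])
m=cv2.inRange(t,(10,80,90),(25,255,255));m[:, :360]=0;m[:,485:]=0;m[:200]=0;m[265:]=0
p=cv2.findNonZero(m);b=cv2.boxPoints(cv2.minAreaRect(p));print([plane("top",q,40) for q in b])
E
```

```text
mouth [574.4 249.7 112.8] [573.2 245.8 115. ] [574.7 248.9 115. ]
tubetop [ 545.2 -198.9  146.6] [ 544.8 -198.3  146. ] [ 545.7 -199.1  146. ]
ball [535.5 152.2 131.9]
offcut [ 559.9 -125.2  120. ]
[array([531.5, 288.3,  40. ]), array([619.2, 288.6,  40. ]), array([611.7, 109.5,  40. ]), array([524.3, 111.6,  40. ])]
[array([534.3, -87.2,  40. ]), array([595.6, -99.6,  40. ]), array([ 555.5, -309.7,   40. ]), array([ 495. , -295.4,   40. ])]
```

Heights check out: tube top 146.6 vs 146, mouth 112.8 vs 115, ball 80 mm from the pivot. I'll move above the tube now.

```bash
cat >> h.py <<'E'
from scipy.spatial.transform import Rotation as Ro
def go(x,y,z,yaw,n=8):
    s=monitor.sense(); p=s["eef_pos"]; R=Ro.from_euler("xyz",s["tcp_rot"])
    d=R.inv().apply(np.array([x,y,z])-p)/50
    w=(R.inv()*Ro.from_euler("xyz",[np.pi,0,yaw])).as_rotvec(degrees=True)/6
    print("shift",d.round(3),"turn",w.round(3),"dist",np.linalg.norm(d).round(2),"pos",p.round(1),"rot",s["tcp_rot"].round(4),"F",s["contact_force"].round(1),"t",s["clock"].round(2))
E
python3 -c "
from h import *
go(545.3,-199,231,1.38)"
```

```text
Traceback (most recent call last):
  File "h.py", line 18, in go
    print("shift",d.round(3),"turn",w.round(3),"dist",np.linalg.norm(d).round(2),"pos",p.round(1),"rot",s["tcp_rot"].round(4),"F",s["contact_force"].round(1),"t",s["clock"].round(2))
                                                                                                                                                                  ^^^^^^^^^^^^^^^^
AttributeError: 'float' object has no attribute 'round'
```

```bash
sed -i 's/s\["clock"\].round(2)/round(s["clock"],2)/' h.py
python3 -c "
from h import *
go(545.3,-199,231,1.38)"
```

```text
shift [-1.1546e+01 -1.3710e+01  1.0000e-02] turn [-1.0000e-02  9.0000e-03  1.4484e+01] dist 17.92 pos [151.4 606.  230.6] rot [-3.1403  0.      2.8968] F [ 0.  -0.3  0.5] t 0.1
```

>>> drive_tool(plan=[{"x": -0.65,"y": -0.76,"az": 1},{"x": -1.3,"y": -1.53,"az": 2},{"x": -1.95,"y": -2.29,"az": 3},{"x": -2.6,"y": -3.05,"az": 4},{"x": -3.2,"y": -3.8,"az": 5},{"x": -3.85,"y": -4.57,"az": 6},{"x": -4.5,"y": -5.3,"az": 7},{"x": -5.1,"y": -6.1,"az": 7.5}])

```text
invalid input
```

```bash
python3 -c "
from h import *
go(545.3,-199,231,1.38)"
```

```text
shift [-1.1546e+01 -1.3710e+01  1.0000e-02] turn [-1.0000e-02  9.0000e-03  1.4484e+01] dist 17.92 pos [151.4 606.  230.6] rot [-3.1403  0.      2.8968] F [ 0.  -0.3  0.5] t 0.1
```

Perhaps every key is required.

>>> drive_tool(plan=[{"x": -0.65,"y": -0.76,"z": 0,"ax": 0,"ay": 0,"az": 1,"hand": 85},{"x": -1.3,"y": -1.53,"z": 0,"ax": 0,"ay": 0,"az": 2,"hand": 85},{"x": -1.95,"y": -2.29,"z": 0,"ax": 0,"ay": 0,"az": 3,"hand": 85},{"x": -2.6,"y": -3.05,"z": 0,"ax": 0,"ay": 0,"az": 4,"hand": 85},{"x": -3.2,"y": -3.8,"z": 0,"ax": 0,"ay": 0,"az": 5,"hand": 85},{"x": -3.85,"y": -4.57,"z": 0,"ax": 0,"ay": 0,"az": 6,"hand": 85},{"x": -4.5,"y": -5.3,"z": 0,"ax": 0,"ay": 0,"az": 7,"hand": 85},{"x": -5.1,"y": -6.1,"z": 0,"ax": 0,"ay": 0,"az": 7.5,"hand": 85}])

```text
clock: 0.9
eef_pos: [325.5, 247.0, 231.3]
tcp_rot: [3.141, 0.0, 2.108]
contact_force: [1.9, 0.5, -0.1]
opening: 0.995
grasp_force: 0.0
```

```bash
python3 -c "
from h import *
go(545.3,-199,231,1.38)"
```

```text
shift [-9.913e+00 -7.870e-01  6.000e-03] turn [ 5.000e-03 -1.000e-03  6.951e+00] dist 9.94 pos [325.5 247.  231.3] rot [3.1410e+00 1.0000e-04 2.1079e+00] F [ 1.9  0.5 -0.1] t 0.9
```

>>> drive_tool(plan=[{"x": -1,"y": -0.08,"z": 0,"ax": 0,"ay": 0,"az": 1,"hand": 60},{"x": -2,"y": -0.16,"z": 0,"ax": 0,"ay": 0,"az": 2,"hand": 60},{"x": -3,"y": -0.24,"z": 0,"ax": 0,"ay": 0,"az": 3,"hand": 60},{"x": -4,"y": -0.32,"z": 0,"ax": 0,"ay": 0,"az": 4,"hand": 60},{"x": -5,"y": -0.4,"z": 0,"ax": 0,"ay": 0,"az": 5,"hand": 60},{"x": -6,"y": -0.48,"z": 0,"ax": 0,"ay": 0,"az": 6,"hand": 60},{"x": -7,"y": -0.56,"z": 0,"ax": 0,"ay": 0,"az": 6.9,"hand": 60},{"x": -8,"y": -0.64,"z": 0,"ax": 0,"ay": 0,"az": 6.95,"hand": 60}])

```text
clock: 1.7
eef_pos: [503.1, -111.8, 231.1]
tcp_rot: [-3.141, -0.0, 1.38]
contact_force: [1.0, 0.8, 0.9]
opening: 0.704
grasp_force: 0.0
```

```bash
python3 -c "
from h import *
go(545.3,-199,231,1.38)"
```

```text
shift [-1.552  1.159  0.002] turn [-0.002 -0.001 -0.002] dist 1.94 pos [ 503.1 -111.8  231.1] rot [-3.1414e+00 -2.0000e-04  1.3798e+00] F [1.  0.8 0.9] t 1.7
```

>>> drive_tool(plan=[{"x": -0.7,"y": 0.52,"z": 0,"ax": 0,"ay": 0,"az": 0,"hand": 60},{"x": -1.2,"y": 0.9,"z": 0,"ax": 0,"ay": 0,"az": 0,"hand": 60},{"x": -1.55,"y": 1.16,"z": 0,"ax": 0,"ay": 0,"az": 0,"hand": 60},{"x": -1.55,"y": 1.16,"z": 0.5,"ax": 0,"ay": 0,"az": 0,"hand": 60},{"x": -1.55,"y": 1.16,"z": 1,"ax": 0,"ay": 0,"az": 0,"hand": 60},{"x": -1.55,"y": 1.16,"z": 1.3,"ax": 0,"ay": 0,"az": 0,"hand": 60},{"x": -1.55,"y": 1.16,"z": 1.3,"ax": 0,"ay": 0,"az": 0,"hand": 60}])

```text
clock: 2.4
eef_pos: [543.6, -196.0, 163.8]
tcp_rot: [-3.137, -0.001, 1.383]
contact_force: [-0.1, 0.0, 1.0]
opening: 0.701
grasp_force: 0.0
```

```bash
python3 -c "
from h import *
go(545.3,-199,84,1.38)
s=imaging.grab_frame('side')[:,:,::-1];t=imaging.grab_frame('top')[:,:,::-1]
c=lambda im,x,y:cv2.resize(im[y:y+120,x:x+100],None,fx=4,fy=4,interpolation=cv2.INTER_CUBIC)
cv2.imwrite('pics/g1.png',np.hstack([c(s,265,210),c(t,380,170)]))"
```

```text
shift [-0.053  0.052  1.595] turn [-0.046 -0.007  0.032] dist 1.6 pos [ 543.6 -196.   163.8] rot [-3.1368e+00 -8.0000e-04  1.3834e+00] F [-0.1  0.   1. ] t 2.4
```

View pics/g1.png

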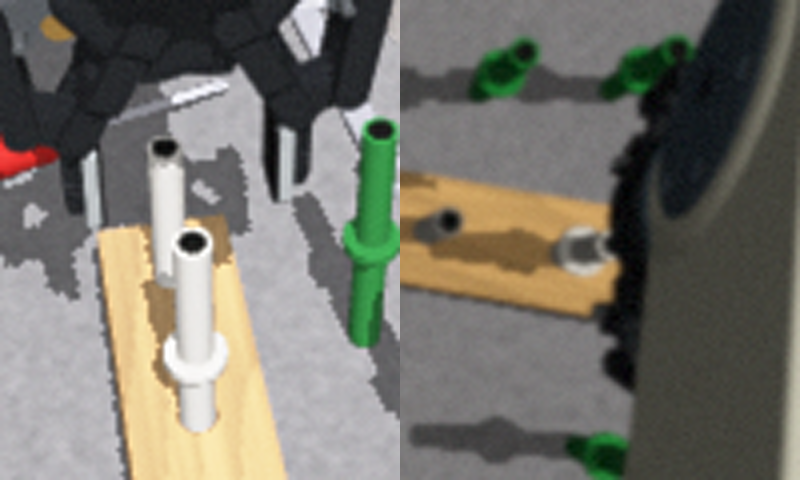

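Fingers straddle the tube top (side crop tube top at (193,240), tips at about (88,215) and (283,195)), with neighbours clear. Next I descend.

>>> drive_tool(plan=[{"x": 0,"y": 0,"z": 0.5,"ax": 0,"ay": 0,"az": 0,"hand": 60},{"x": 0,"y": 0,"z": 1,"ax": 0,"ay": 0,"az": 0,"hand": 60},{"x": 0,"y": 0,"z": 1,"ax": 0,"ay": 0,"az": 0,"hand": 60},{"x": 0,"y": 0,"z": 1,"ax": 0,"ay": 0,"az": 0,"hand": 60}])

```text
clock: 2.9
eef_pos: [545.8, -196.7, 117.3]
tcp_rot: [3.141, 0.0, 1.384]
contact_force: [-0.1, -0.6, -0.1]
opening: 0.705
grasp_force: 0.0
```

```bash
python3 -c "
from h import *
go(545.3,-199,85,1.38)"
```

```text
shift [-0.048 -0.002  0.646] turn [0.005 0.001 0.036] dist 0.65 pos [ 545.8 -196.7  117.3] rot [3.1411e+00 1.0000e-04 1.3837e+00] F [-0.1 -0.6 -0.1] t 2.9
```

>>> drive_tool(plan=[{"x": -0.05,"y": 0,"z": 0.3,"ax": 0,"ay": 0,"az": 0,"hand": 60},{"x": -0.05,"y": 0,"z": 0.62,"ax": 0,"ay": 0,"az": 0,"hand": 60},{"x": -0.05,"y": 0,"z": 0.62,"ax": 0,"ay": 0,"az": 0,"hand": 60},{"x": -0.05,"y": 0,"z": 0.62,"ax": 0,"ay": 0,"az": 0,"hand": 30},{"x": -0.05,"y": 0,"z": 0.62,"ax": 0,"ay": 0,"az": 0,"hand": 20},{"x": -0.05,"y": 0,"z": 0.62,"ax": 0,"ay": 0,"az": 0,"hand": 10},{"x": -0.05,"y": 0,"z": 0.62,"ax": 0,"ay": 0,"az": 0,"hand": 5},{"x": -0.05,"y": 0,"z": 0.62,"ax": 0,"ay": 0,"az": 0,"hand": 5}], grip_force=60)

```text
clock: 3.7
eef_pos: [545.4, -199.2, 86.2]
tcp_rot: [3.14, 0.0, 1.384]
contact_force: [-0.0, 0.7, 8.1]
opening: 0.161
grasp_force: 58.3
```

```bash
python3 -c "
from h import *
go(545.3,-199,85,1.38)"
```

```text
shift [ 0.004 -0.002  0.023] turn [0.011 0.002 0.035] dist 0.02 pos [ 545.4 -199.2   86.2] rot [3.1405e+00 2.0000e-04 1.3837e+00] F [-0.   0.7  8.1] t 3.7
```

>>> drive_tool(plan=[{"x": 0,"y": 0,"z": -0.1,"ax": 0,"ay": 0,"az": 0,"hand": 5},{"x": 0,"y": 0,"z": -0.3,"ax": 0,"ay": 0,"az": 0,"hand": 5},{"x": 0,"y": 0,"z": -0.7,"ax": 0,"ay": 0,"az": 0,"hand": 5},{"x": 0,"y": 0,"z": -1.2,"ax": 0,"ay": 0,"az": 0,"hand": 5},{"x": 0,"y": 0,"z": -1.8,"ax": 0,"ay": 0,"az": 0,"hand": 5},{"x": 0,"y": 0,"z": -2.4,"ax": 0,"ay": 0,"az": 0,"hand": 5},{"x": 0,"y": 0,"z": -2.8,"ax": 0,"ay": 0,"az": 0,"hand": 5},{"x": 0,"y": 0,"z": -3,"ax": 0,"ay": 0,"az": 0,"hand": 5}])

```text
clock: 4.5
eef_pos: [545.8, -199.3, 238.1]
tcp_rot: [3.138, 0.001, 1.384]
contact_force: [-0.0, 0.7, -1.5]
opening: 0.16
grasp_force: 58.4
```

```bash
python3 -c "
from h import *
go(574.5,249,236,1.60)"
```

```text
shift [ 8.917 -1.104  0.033] turn [ 0.032  0.009 -2.066] dist 8.98 pos [ 545.8 -199.3  238.1] rot [3.1381e+00 6.0000e-04 1.3836e+00] F [-0.   0.7 -1.5] t 4.5
```

>>> drive_tool(plan=[{"x": 0.6,"y": -0.07,"z": -0.1,"ax": 0,"ay": 0,"az": -0.2,"hand": 5},{"x": 1.4,"y": -0.17,"z": -0.2,"ax": 0,"ay": 0,"az": -0.5,"hand": 5},{"x": 2.3,"y": -0.28,"z": -0.3,"ax": 0,"ay": 0,"az": -0.8,"hand": 5},{"x": 3.2,"y": -0.4,"z": -0.3,"ax": 0,"ay": 0,"az": -1.1,"hand": 5},{"x": 4.1,"y": -0.5,"z": -0.3,"ax": 0,"ay": 0,"az": -1.4,"hand": 5},{"x": 5,"y": -0.62,"z": -0.3,"ax": 0,"ay": 0,"az": -1.7,"hand": 5},{"x": 5.8,"y": -0.72,"z": -0.3,"ax": 0,"ay": 0,"az": -2,"hand": 5},{"x": 6.6,"y": -0.82,"z": -0.3,"ax": 0,"ay": 0,"az": -2.05,"hand": 5}])

```text
clock: 5.3
eef_pos: [565.5, 134.6, 249.9]
tcp_rot: [-3.141, 0.0, 1.6]
contact_force: [0.3, -0.1, -0.8]
opening: 0.159
grasp_force: 58.4
```

```bash
python3 -c "
from h import *
go(574.5,249,250,1.60)"
```

```text
shift [ 2.282e+00  2.470e-01 -2.000e-03] turn [-0.008  0.002 -0.003] dist 2.3 pos [565.5 134.6 249.9] rot [-3.1408e+00  2.0000e-04  1.5997e+00] F [ 0.3 -0.1 -0.8] t 5.3
```

>>> drive_tool(plan=[{"x": 0.7,"y": 0.08,"z": 0,"ax": 0,"ay": 0,"az": 0,"hand": 5},{"x": 1.4,"y": 0.15,"z": 0,"ax": 0,"ay": 0,"az": 0,"hand": 5},{"x": 2,"y": 0.22,"z": 0,"ax": 0,"ay": 0,"az": 0,"hand": 5},{"x": 2.28,"y": 0.25,"z": 0,"ax": 0,"ay": 0,"az": 0,"hand": 5},{"x": 2.28,"y": 0.25,"z": 0.4,"ax": 0,"ay": 0,"az": 0,"hand": 5},{"x": 2.28,"y": 0.25,"z": 0.75,"ax": 0,"ay": 0,"az": 0,"hand": 5},{"x": 2.28,"y": 0.25,"z": 0.75,"ax": 0,"ay": 0,"az": 0,"hand": 5},{"x": 2.28,"y": 0.25,"z": 0.75,"ax": 0,"ay": 0,"az": 0,"hand": 5}])

```text
clock: 6.1
eef_pos: [575.3, 246.6, 212.7]
tcp_rot: [-3.141, 0.001, 1.598]
contact_force: [0.1, 0.4, -0.4]
opening: 0.16
grasp_force: 58.5
```

```bash
python3 -c "
from h import *
go(574.5,249,211,1.60)
s=imaging.grab_frame('side')[:,:,::-1];t=imaging.grab_frame('top')[:,:,::-1]
cv2.imwrite('pics/s2.png',s);cv2.imwrite('pics/t2.png',t)
c=lambda im,x,y:cv2.resize(im[y:y+75,x:x+50],None,fx=8,fy=8,interpolation=cv2.INTER_CUBIC)
cv2.imwrite('pics/g2.png',np.hstack([c(s,237,95),c(t,185,185)]))
p=monitor.sense()['eef_pos'];print(proj('side',[p[0],p[1],p[2]-76]),proj('side',[574.5,249,115]))"
```

```text
shift [ 0.049 -0.014  0.035] turn [-0.008  0.005 -0.02 ] dist 0.06 pos [575.3 246.6 212.7] rot [-3.1407e+00  5.0000e-04  1.5979e+00] F [ 0.1  0.4 -0.4] t 6.1
[261.60237902 134.41338172] [261.81724562 142.48456524]
```

View pics/g2.png

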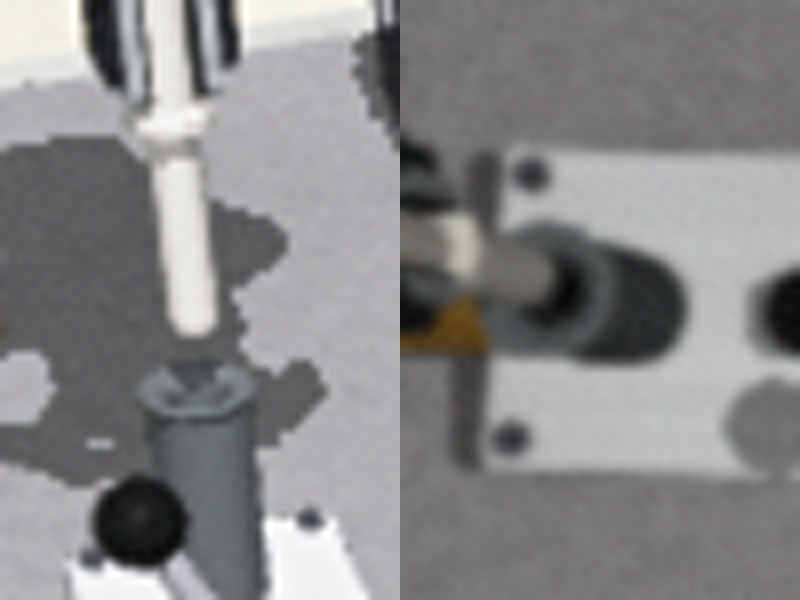

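```bash
python3 -c "
from h import *
np.set_printoptions(precision=1,suppress=True)
print('foot',tri((260.8,135.6),(202.4,219.8)),plane('top',(202.4,219.8),136),plane('side',(260.8,135.6),136),'mouth',tri((261.2,143.3),(203.3,220.7)),plane('top',(203.3,220.7),115),plane('side',(261.2,143.3),115))
p=monitor.sense()['eef_pos'];print(p)
f=lambda v:(v-np.array(o))*8
for n,o in(('side',(237,95)),('top',(185-50,185))):
  for z in (136.5,205): print(n,z,(proj(n,[p[0],p[1],z])-np.array(o)+.5)*8)
  for X in([574.5,249,115],[574.5,249,55]): print(' fit',(proj(n,X)-np.array(o)+.5)*8)
"
```

```text
foot [573.9 243.9 136.7] [574.6 244.1 136. ] [573.4 245.2 136. ] mouth [573.9 250.  112.5] [574.5 249.1 115. ] [572.2 245.7 115. ]
[575.9 246.9 213.8]
side 136.5 [201.3 323.1]
side 205 [175.7 108.9]
 fit [202.5 383.9]
 fit [222.7 550.2]
top 136.5 [530.8 277. ]
top 205 [429.4 253. ]
 fit [550.7 289.6]
 fit [622.7 306.1]
```

```bash
python3 -c "
from h import *
np.set_printoptions(precision=2,suppress=True,linewidth=180)
s=cv2.imread('pics/s2.png',0).astype(float)
print('side');print(np.c_[np.arange(106,142),s[106:142,250:276]].astype(int))
t=cv2.imread('pics/t2.png',0).astype(float)
print('top cols188-215');print(np.c_[np.arange(206,234),t[206:234,186:216]].astype(int))
p=monitor.sense()['eef_pos']
for z in(138,155,175,195,205): print(z,proj('side',[p[0],p[1],z]),proj('top',[p[0],p[1],z]))
"
```

```text
side
[[106 144 131 112 167 178 124 217 232 230 222 194  92  62 119 140 172 175 178 180 180 175 177 176 178 179 179]
 [107 175 171 145 153 139  99 182 228 232 222 202 150 152 163 172 174 176 172 174 177 178 178 184 177 175 176]
 [108 173 175 161 132 117 129 215 233 232 229 232 225 207 193 179 177 176 178 179 174 177 180 174 172 173 173]
 [109 176 174 149 148 154 172 233 242 243 244 243 246 219 173 175 177 177 179 175 175 173 176 176 174 173 177]
 [110 178 173 153 152 214 236 244 245 245 243 221 219 200 165 173 177 175 179 175 175 171 172 178 176 175 175]
 [111 169 167 169 162 203 218 226 231 232 230 216 211 185 171 174 173 170 173 173 174 174 171 175 175 176 175]
 [112 100 103 158 174 175 170 187 200 195 183 147 143 167 170 172 172 172 172 175 174 175 173 170 176 176 175]
 [113  93  92 107 165 172 156 157 166 162 162 145 132 163 173 171 175 174 175 174 174 171 169 172 171 175 176]
 [114  92  95  92 105 162 150 155 161 173 171 161 147 155 169 171 174 175 174 173 173 172 171 170 174 174 170]
 [115  93  97  90  90 102 121 169 179 227 230 221 190 157 167 169 176 172 172 172 174 171 168 17
[... 5954 characters left out ...]
48  53  65]
 [230 108 111 107 109 105  84  62  66  63  80 131 164 176 175 172 177 175 171 173 170 152 128 113 106 106 103 100 104 106 122]
 [231 116 116 117 114 109  85  68  63  64  87 140 173 185 186 187 187 187 190 189 189 184 175 173 175 173 176 172 174 176 180]
 [232 112 115 112 118 106  85  67  64  67  92 145 173 182 186 184 184 184 188 186 184 190 187 189 187 188 189 188 187 188 189]
 [233 114 113 113 118 111  87  71  64  69  94 148 177 182 184 184 187 184 183 186 185 185 187 185 185 189 188 185 184 187 189]]
138 [261.59 134.33] [200.6  219.06]
155 [260.83 127.91] [197.65 218.37]
175 [259.9  120.17] [194.02 217.51]
195 [258.95 112.19] [190.18 216.6 ]
205 [258.46 108.12] [188.18 216.12]
```

```bash
python3 -c "
from h import *
np.set_printoptions(precision=1,suppress=True)
print('foot',tri((260.7,134.7),(200.8,218.7)),plane('top',(200.8,218.7),138),plane('side',(260.7,134.7),138),'mouth',tri((261.4,143.3),(203.4,220.7)),plane('top',(203.4,220.7),115))
go(574.5,249,211,1.6)"
```

```text
foot [575.3 246.9 137.4] [576.6 246.6 138. ] [573.5 246.  138. ] mouth [574.1 249.7 112.5] [574.5 248.9 115. ]
shift [ 0.  -0.   0.1] turn [ 0. -0. -0.] dist 0.07 pos [575.9 246.9 213.8] rot [ 3.1 -0.   1.6] F [ 0.3  0.2 -0.3] t 6.2
```

>>> drive_tool(plan=[{"x": 0.05,"y": -0.02,"z": 0,"ax": 0,"ay": 0,"az": 0,"hand": 5},{"x": 0.05,"y": -0.02,"z": 0.15,"ax": 0,"ay": 0,"az": 0,"hand": 5},{"x": 0.05,"y": -0.02,"z": 0.3,"ax": 0,"ay": 0,"az": 0,"hand": 5},{"x": 0.05,"y": -0.02,"z": 0.4,"ax": 0,"ay": 0,"az": 0,"hand": 5},{"x": 0.05,"y": -0.02,"z": 0.47,"ax": 0,"ay": 0,"az": 0,"hand": 5},{"x": 0.05,"y": -0.02,"z": 0.54,"ax": 0,"ay": 0,"az": 0,"hand": 5},{"x": 0.05,"y": -0.02,"z": 0.6,"ax": 0,"ay": 0,"az": 0,"hand": 5},{"x": 0.05,"y": -0.02,"z": 0.6,"ax": 0,"ay": 0,"az": 0,"hand": 5}])

```text
clock: 7.0
eef_pos: [574.1, 249.6, 182.3]
tcp_rot: [-3.141, 0.0, 1.598]
contact_force: [-0.2, 0.4, -1.1]
opening: 0.158
grasp_force: 58.5
```

```bash
python3 -c "
from h import *
go(575,249.3,181,1.60)"
```

```text
shift [-0.006  0.017  0.026] turn [-0.006  0.002 -0.016] dist 0.03 pos [574.1 249.6 182.3] rot [-3.1410e+00  3.0000e-04  1.5983e+00] F [-0.2  0.4 -1.1] t 7.0
```

>>> drive_tool(plan=[{"x": 0,"y": 0.01,"z": 0.04,"ax": 0,"ay": 0,"az": 0,"hand": 5},{"x": 0,"y": 0.01,"z": 0.08,"ax": 0,"ay": 0,"az": 0,"hand": 5},{"x": 0,"y": 0.01,"z": 0.12,"ax": 0,"ay": 0,"az": 0,"hand": 5},{"x": 0,"y": 0.01,"z": 0.16,"ax": 0,"ay": 0,"az": 0,"hand": 5},{"x": 0,"y": 0.01,"z": 0.2,"ax": 0,"ay": 0,"az": 0,"hand": 5}])

```text
clock: 7.5
eef_pos: [575.3, 249.9, 173.6]
tcp_rot: [3.14, -0.001, 1.598]
contact_force: [-1.7, 0.8, 6.6]
opening: 0.159
grasp_force: 59.5
```

>>> drive_tool(plan=[{"x": 0,"y": 0,"z": 0.03,"ax": 0,"ay": 0,"az": 0,"hand": 5},{"x": 0,"y": 0,"z": 0.06,"ax": 0,"ay": 0,"az": 0,"hand": 5},{"x": 0,"y": 0,"z": 0.09,"ax": 0,"ay": 0,"az": 0,"hand": 5},{"x": 0,"y": 0,"z": 0.1,"ax": 0,"ay": 0,"az": 0,"hand": 5}])

```text
clock: 7.9
eef_pos: [575.0, 249.7, 167.8]
tcp_rot: [3.141, -0.0, 1.598]
contact_force: [0.5, 0.5, 1.8]
opening: 0.157
grasp_force: 59.0
```

>>> drive_tool(plan=[{"x": 0,"y": 0,"z": 0.02,"ax": 0,"ay": 0,"az": 0,"hand": 5},{"x": 0,"y": 0,"z": 0.04,"ax": 0,"ay": 0,"az": 0,"hand": 5},{"x": 0,"y": 0,"z": 0.06,"ax": 0,"ay": 0,"az": 0,"hand": 5},{"x": 0,"y": 0,"z": 0.06,"ax": 0,"ay": 0,"az": 0,"hand": 5}])

```text
clock: 8.3
eef_pos: [574.8, 249.6, 164.3]
tcp_rot: [-3.141, 0.0, 1.598]
contact_force: [-0.3, -0.3, -0.3]
opening: 0.161
grasp_force: 58.6
```

>>> drive_tool(plan=[{"x": 0,"y": 0,"z": 0.02,"ax": 0,"ay": 0,"az": 0,"hand": 5},{"x": 0,"y": 0,"z": 0.04,"ax": 0,"ay": 0,"az": 0,"hand": 5},{"x": 0,"y": 0,"z": 0.06,"ax": 0,"ay": 0,"az": 0,"hand": 5},{"x": 0,"y": 0,"z": 0.06,"ax": 0,"ay": 0,"az": 0,"hand": 5}])

```text
clock: 8.7
eef_pos: [574.8, 249.6, 161.7]
tcp_rot: [-3.142, -0.0, 1.598]
contact_force: [-0.0, 0.2, 2.1]
opening: 0.158
grasp_force: 59.1
```

>>> drive_tool(plan=[{"x": 0,"y": 0,"z": 0.02,"ax": 0,"ay": 0,"az": 0,"hand": 5},{"x": 0,"y": 0,"z": 0.04,"ax": 0,"ay": 0,"az": 0,"hand": 5},{"x": 0,"y": 0,"z": 0.06,"ax": 0,"ay": 0,"az": 0,"hand": 5},{"x": 0,"y": 0,"z": 0.06,"ax": 0,"ay": 0,"az": 0,"hand": 5}])

```text
clock: 9.1
eef_pos: [575.1, 249.7, 159.6]
tcp_rot: [3.141, -0.0, 1.598]
contact_force: [-2.5, -0.6, 8.5]
opening: 0.158
grasp_force: 59.9
```

>>> drive_tool(plan=[{"x": 0,"y": 0,"z": 0.01,"ax": 0,"ay": 0,"az": 0,"hand": 5},{"x": 0,"y": 0,"z": 0.02,"ax": 0,"ay": 0,"az": 0,"hand": 5},{"x": 0,"y": 0,"z": 0.02,"ax": 0,"ay": 0,"az": 0,"hand": 5}])

```text
clock: 9.4
eef_pos: [575.1, 249.8, 158.7]
tcp_rot: [3.141, -0.0, 1.598]
contact_force: [-3.3, 0.6, 9.8]
opening: 0.156
grasp_force: 60.0
```

>>> drive_tool(plan=[{"x": 0,"y": 0,"z": 0.01,"ax": 0,"ay": 0,"az": 0,"hand": 5},{"x": 0,"y": 0,"z": 0.02,"ax": 0,"ay": 0,"az": 0,"hand": 5},{"x": 0,"y": 0,"z": 0.02,"ax": 0,"ay": 0,"az": 0,"hand": 5}])

```text
clock: 9.7
eef_pos: [575.1, 249.8, 158.0]
tcp_rot: [3.141, -0.0, 1.598]
contact_force: [-3.3, -1.3, 12.4]
opening: 0.154
grasp_force: 60.3
```

>>> drive_tool(plan=[{"x": 0,"y": 0,"z": 0.01,"ax": 0,"ay": 0,"az": 0,"hand": 5},{"x": 0,"y": 0,"z": 0.02,"ax": 0,"ay": 0,"az": 0,"hand": 5},{"x": 0,"y": 0,"z": 0.02,"ax": 0,"ay": 0,"az": 0,"hand": 5}])

```text
clock: 10.0
eef_pos: [575.3, 249.9, 157.9]
tcp_rot: [3.14, -0.001, 1.598]
contact_force: [-6.0, -1.4, 19.1]
opening: 0.16
grasp_force: 61.1
```

Side force of −6 N in x suggests binding rather than bottoming, so I'll relieve it sideways.

>>> drive_tool(plan=[{"x": 0,"y": -0.01,"z": -0.01,"ax": 0,"ay": 0,"az": 0,"hand": 5},{"x": 0,"y": -0.03,"z": -0.01,"ax": 0,"ay": 0,"az": 0,"hand": 5},{"x": 0,"y": -0.03,"z": -0.01,"ax": 0,"ay": 0,"az": 0,"hand": 5}])

```text
clock: 10.3
eef_pos: [574.6, 249.9, 157.9]
tcp_rot: [3.138, -0.001, 1.598]
contact_force: [-1.0, -1.0, 11.9]
opening: 0.156
grasp_force: 59.9
```

```bash
python3 -c "
from h import *
go(575,249.3,158,1.60); s=monitor.sense();print(s['contact_force'],s['wrist_torque'])"
```

```text
shift [-0.011  0.007 -0.001] turn [ 0.031 -0.007 -0.015] dist 0.01 pos [574.6 249.9 157.9] rot [ 3.1384e+00 -7.0000e-04  1.5985e+00] F [-1.  -1.  11.9] t 10.3
[-0.95420243 -1.00383953 11.89348942] [-0.20527663  0.13138919 -0.03639501]
```

>>> drive_tool(plan=[{"x": 0,"y": 0,"z": 0.01,"ax": 0,"ay": 0,"az": 0,"hand": 5},{"x": 0,"y": 0,"z": 0.01,"ax": 0,"ay": 0,"az": 0,"hand": 5},{"x": 0,"y": 0,"z": 0.01,"ax": 0,"ay": 0,"az": 0,"hand": 5}])

```text
clock: 10.6
eef_pos: [574.8, 249.9, 157.9]
tcp_rot: [3.138, -0.001, 1.598]
contact_force: [-1.9, -0.5, 16.5]
opening: 0.155
grasp_force: 60.5
```

>>> drive_tool(plan=[{"x": 0,"y": -0.01,"z": 0.01,"ax": 0,"ay": 0,"az": 0,"hand": 5},{"x": 0,"y": -0.01,"z": 0.01,"ax": 0,"ay": 0,"az": 0,"hand": 5},{"x": 0,"y": -0.01,"z": 0.01,"ax": 0,"ay": 0,"az": 0,"hand": 5}])

```text
clock: 10.9
eef_pos: [574.6, 250.0, 157.9]
tcp_rot: [3.137, -0.001, 1.598]
contact_force: [-1.2, -1.6, 19.4]
opening: 0.162
grasp_force: 60.6
```

```bash
python3 -c "
from h import *
s=monitor.sense();print(s['contact_force'],s['eef_pos'])
s=imaging.grab_frame('side')[:,:,::-1];cv2.imwrite('pics/s3.png',s)
g=cv2.cvtColor(s,6);print(np.c_[np.arange(118,148),g[118:148,248:276]])
for z in(146.5,153.5,145,115,119): print(z,proj('side',[574.8,249.5,z]))"
```

```text
[-1.20754874 -1.60746048 19.35094548] [574.64506038 249.98895792 157.90429558]
[[118  93  61  32  40  35  58 163 180 130 220 235 233 223 192  67 103 181
  146  53  44 130 173 176 173 171 172 172 169]
 [119  94  74  31  36  36  53 162 177 120 184 233 233 227 200  70  79 179
  153  69  46 110 166 178 177 172 166 172 174]
 [120  95  94  36  34  34  53 144 179 124 175 234 233 228 202  76  74 178
  184  71  47 105 169 176 169 172 175 175 173]
 [121  99  94  36  32  39  59 121 180 150 142 229 235 232 206  92  54 180
  184  73  38 104 172 179 173 170 171 170 175]
 [122  99  96  52  36  37  44  93 181 177 118 227 233 230 211 107  54 178
  185  86  39  80 168 179 178 178 176 175 172]
 [123  96  96  71  40  42  40  96 182 181 103 227 236 230 215 131  52 143
  182  92  44  85 167 176 177 174 174 174 177]
 [124  97  95  91  44  35  41  80 182 183 105 226 234 231 217 147  56 141
  183 118  80 136 173 176 172 177 174 178 175]
 [125  92  95  87  63  40  33  67 179 182 107 226 233 231 222 184  65 110
  180 139 159 171 169 170 176 179 179 174 172]
 [126  93  96  92  90  51  36  59 164 177 126 220 235
[... 2073 characters left out ...]
 195
  118 121 128 143 176 179 178 180 179 180 180]
 [144  96  98  98 101  99  95 110 123 122 103 101 193 225 236 235 221 191
  111 119 129 108 168 181 180 181 179 180 171]
 [145  92  95  95  95 101  95  89 113 128 115  95 164 217 235 231 174 159
  131 106  82  74 110 169 181 180 177 171 111]
 [146  96  95  93  97  96  97  92  73  87 115 124 130 142 144 143 129 115
   97  68  73  74  95 111 175 173 118 102  95]
 [147  93  91  92  95  95  92  95  75  66  68  74  94  83  72  76  73  72
   74  92  83  78  94  92 104 104  95  91  92]]
146.5 [260.48540488 130.7483952 ]
153.5 [260.16515636 128.09658924]
145 [260.55361977 131.31324611]
115 [261.88834982 142.36542876]
119 [261.71357811 140.91823806]
```

The tube is rigid at 19 N with no creep, and about 4 mm of seat travel was felt, so it is home. I'll unload, release and rise.

>>> drive_tool(plan=[{"x": 0,"y": 0,"z": -0.03,"ax": 0,"ay": 0,"az": 0,"hand": 5},{"x": 0,"y": 0,"z": -0.03,"ax": 0,"ay": 0,"az": 0,"hand": 25},{"x": 0,"y": 0,"z": -0.03,"ax": 0,"ay": 0,"az": 0,"hand": 45},{"x": 0,"y": 0,"z": -0.03,"ax": 0,"ay": 0,"az": 0,"hand": 55},{"x": 0,"y": 0,"z": -0.03,"ax": 0,"ay": 0,"az": 0,"hand": 55},{"x": 0,"y": 0,"z": -0.2,"ax": 0,"ay": 0,"az": 0,"hand": 55},{"x": 0,"y": 0,"z": -0.6,"ax": 0,"ay": 0,"az": 0,"hand": 55},{"x": 0,"y": 0,"z": -1.2,"ax": 0,"ay": 0,"az": 0,"hand": 55}])

```text
clock: 11.75
eef_pos: [571.8, 249.2, 214.8]
tcp_rot: [-3.139, 0.001, 1.598]
contact_force: [0.5, -0.9, -0.0]
opening: 0.641
grasp_force: 0.0
```

>>> drive_tool(plan=[{"x": 0,"y": 0,"z": -0.6,"ax": 0,"ay": 0,"az": 0,"hand": 55},{"x": 0,"y": 0,"z": -0.9,"ax": 0,"ay": 0,"az": 0,"hand": 55},{"x": 0,"y": 0,"z": -0.9,"ax": 0,"ay": 0,"az": 0,"hand": 55}])

```text
clock: 12.05
eef_pos: [574.0, 250.1, 262.9]
tcp_rot: [3.137, -0.002, 1.598]
contact_force: [-0.2, 0.4, -0.2]
opening: 0.647
grasp_force: 0.0
```

```bash
python3 -c "
from h import *
s=imaging.grab_frame('side')[:,:,::-1];t=imaging.grab_frame('top')[:,:,::-1]
c=lambda im,x,y:cv2.resize(im[y:y+75,x:x+80],None,fx=5,fy=5,interpolation=cv2.INTER_CUBIC)
cv2.imwrite('pics/g4.png',np.hstack([c(s,225,105),c(t,185,185)]))
go(510,150,270,1.6)
for z in (217.7-66,217.7):print(proj('side',[574.5,249.3,z]))"
```

```text
shift [-1.953 -1.303 -0.208] turn [-0.006  0.002 -0.017] dist 2.36 pos [572.4 249.4 259.5] rot [-3.1409e+00  3.0000e-04  1.5982e+00] F [-0.8  0.5  0.3] t 12.15
[260.14394745 128.84044705]
[256.96339484 102.5489387 ]
```

View pics/g4.png

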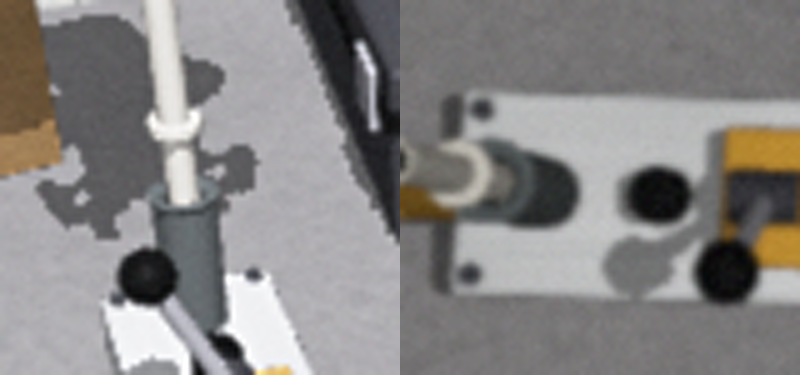

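The tube stands upright and centred in the fitting, with its flange at (173,127) left crop. The lever ball at (148,275) is still shut. Now I'll push the lever with closed fingers from the −x side.

>>> drive_tool(plan=[{"x": 0,"y": 0,"z": -0.2,"ax": 0,"ay": 0,"az": 0,"hand": 20},{"x": -0.5,"y": -0.4,"z": -0.2,"ax": 0,"ay": 0,"az": 0,"hand": 0},{"x": -1.1,"y": -0.9,"z": -0.2,"ax": 0,"ay": 0,"az": 0,"hand": 0},{"x": -1.7,"y": -1.4,"z": -0.2,"ax": 0,"ay": 0,"az": 0,"hand": 0},{"x": -1.95,"y": -1.66,"z": -0.2,"ax": 0,"ay": 0,"az": 0,"hand": 0},{"x": -1.95,"y": -1.66,"z": -0.2,"ax": 0,"ay": 0,"az": 0,"hand": 0},{"x": -1.95,"y": -1.66,"z": 0.5,"ax": 0,"ay": 0,"az": 0,"hand": 0},{"x": -1.95,"y": -1.66,"z": 1.2,"ax": 0,"ay": 0,"az": 0,"hand": 0}], grip_force=30)

```text
clock: 12.95
eef_pos: [494.0, 150.6, 200.2]
tcp_rot: [3.139, -0.001, 1.598]
contact_force: [0.5, 0.9, -0.4]
opening: -0.0
grasp_force: 0.0
```

```bash
python3 -c "
from h import *
go(492,151,120,1.6)"
```

```text
shift [ 0.008 -0.044  1.604] turn [ 0.028 -0.01  -0.019] dist 1.6 pos [494.  150.6 200.2] rot [ 3.1387e+00 -1.0000e-03  1.5981e+00] F [ 0.5  0.9 -0.4] t 12.95
```

>>> drive_tool(plan=[{"x": 0,"y": 0,"z": 0.6,"ax": 0,"ay": 0,"az": 0,"hand": 0},{"x": 0,"y": 0,"z": 1.2,"ax": 0,"ay": 0,"az": 0,"hand": 0},{"x": 0,"y": 0,"z": 1.55,"ax": 0,"ay": 0,"az": 0,"hand": 0},{"x": 0,"y": 0,"z": 1.55,"ax": 0,"ay": 0,"az": 0,"hand": 0},{"x": 0,"y": 0.15,"z": 1.55,"ax": 0,"ay": 0,"az": 0,"hand": 0},{"x": 0,"y": 0.3,"z": 1.55,"ax": 0,"ay": 0,"az": 0,"hand": 0},{"x": 0,"y": 0.45,"z": 1.55,"ax": 0,"ay": 0,"az": 0,"hand": 0},{"x": 0,"y": 0.6,"z": 1.55,"ax": 0,"ay": 0,"az": 0,"hand": 0}])

```text
clock: 13.75
eef_pos: [523.0, 150.8, 124.0]
tcp_rot: [-3.141, -0.0, 1.598]
contact_force: [-4.7, -0.7, 3.8]
opening: 0.001
grasp_force: 2.4
```

>>> drive_tool(plan=[{"x": 0,"y": 0.1,"z": 0,"ax": 0,"ay": 0,"az": 0,"hand": 0},{"x": 0,"y": 0.2,"z": 0,"ax": 0,"ay": 0,"az": 0,"hand": 0},{"x": 0,"y": 0.3,"z": 0,"ax": 0,"ay": 0,"az": 0,"hand": 0},{"x": 0,"y": 0.3,"z": 0,"ax": 0,"ay": 0,"az": 0,"hand": 0}])

```text
clock: 14.15
eef_pos: [538.7, 151.2, 123.0]
tcp_rot: [3.14, -0.0, 1.598]
contact_force: [-0.0, 0.7, -0.2]
opening: -0.006
grasp_force: 0.0
```

>>> drive_tool(plan=[{"x": 0,"y": 0.1,"z": 0,"ax": 0,"ay": 0,"az": 0,"hand": 0},{"x": 0,"y": 0.2,"z": 0,"ax": 0,"ay": 0,"az": 0,"hand": 0},{"x": 0,"y": 0.3,"z": 0,"ax": 0,"ay": 0,"az": 0,"hand": 0},{"x": 0,"y": 0.4,"z": 0,"ax": 0,"ay": 0,"az": 0,"hand": 0},{"x": 0,"y": 0.4,"z": 0,"ax": 0,"ay": 0,"az": 0,"hand": 0}])

```text
clock: 14.65
eef_pos: [558.4, 151.6, 122.7]
tcp_rot: [3.141, -0.0, 1.598]
contact_force: [-0.4, -0.1, 0.2]
opening: 0.002
grasp_force: 0.0
```

```bash
python3 -c "
from h import *
s=imaging.grab_frame('side')[:,:,::-1];t=imaging.grab_frame('top')[:,:,::-1]
c=lambda im,x,y:cv2.resize(im[y:y+75,x:x+80],None,fx=5,fy=5,interpolation=cv2.INTER_CUBIC)
cv2.imwrite('pics/g5.png',np.hstack([c(s,225,125),c(t,205,190)]))
print(monitor.sense()['contact_force'])"
```

```text
[-0.68318201  0.57605278 -0.03871517]
```

View pics/g5.png

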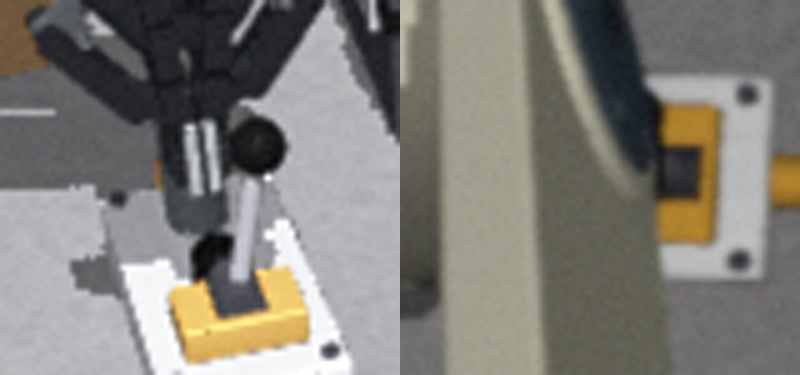

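The finger's right side is against the ball at (257,146) and the lever has passed upright. I'll keep pushing.

>>> drive_tool(plan=[{"x": 0,"y": 0.08,"z": 0,"ax": 0,"ay": 0,"az": 0,"hand": 0},{"x": 0,"y": 0.16,"z": 0,"ax": 0,"ay": 0,"az": 0,"hand": 0},{"x": 0,"y": 0.24,"z": 0,"ax": 0,"ay": 0,"az": 0,"hand": 0},{"x": 0,"y": 0.24,"z": 0,"ax": 0,"ay": 0,"az": 0,"hand": 0}])

```text
clock: 15.15
eef_pos: [569.8, 151.9, 122.5]
tcp_rot: [-3.141, 0.0, 1.598]
contact_force: [-2.0, -0.7, -0.4]
opening: -0.005
grasp_force: 0.8
```

>>> drive_tool(plan=[{"x": 0,"y": 0.05,"z": 0,"ax": 0,"ay": 0,"az": 0,"hand": 0},{"x": 0,"y": 0.1,"z": 0,"ax": 0,"ay": 0,"az": 0,"hand": 0},{"x": 0,"y": 0.1,"z": 0,"ax": 0,"ay": 0,"az": 0,"hand": 0}])

```text
clock: 15.45
eef_pos: [574.8, 152.1, 122.8]
tcp_rot: [3.141, -0.0, 1.598]
contact_force: [-2.4, 0.2, -0.7]
opening: -0.004
grasp_force: 1.1
```

>>> drive_tool(plan=[{"x": 0,"y": 0.05,"z": 0,"ax": 0,"ay": 0,"az": 0,"hand": 0},{"x": 0,"y": 0.1,"z": 0,"ax": 0,"ay": 0,"az": 0,"hand": 0},{"x": 0,"y": 0.1,"z": 0,"ax": 0,"ay": 0,"az": 0,"hand": 0}])

```text
clock: 15.75
eef_pos: [580.1, 152.3, 123.0]
tcp_rot: [3.141, -0.0, 1.598]
contact_force: [-2.2, -0.0, -1.2]
opening: -0.004
grasp_force: 0.8
```

>>> drive_tool(plan=[{"x": 0,"y": 0.04,"z": 0,"ax": 0,"ay": 0,"az": 0,"hand": 0},{"x": 0,"y": 0.06,"z": 0,"ax": 0,"ay": 0,"az": 0,"hand": 0},{"x": 0,"y": 0.06,"z": 0,"ax": 0,"ay": 0,"az": 0,"hand": 0}])

```text
clock: 16.05
eef_pos: [581.9, 152.3, 122.7]
tcp_rot: [-3.14, 0.0, 1.598]
contact_force: [-5.8, 0.4, 1.2]
opening: 0.003
grasp_force: 2.9
```

>>> drive_tool(plan=[{"x": 0,"y": 0.02,"z": 0,"ax": 0,"ay": 0,"az": 0,"hand": 0},{"x": 0,"y": 0.04,"z": 0,"ax": 0,"ay": 0,"az": 0,"hand": 0},{"x": 0,"y": 0.04,"z": 0,"ax": 0,"ay": 0,"az": 0,"hand": 0}])

```text
clock: 16.35
eef_pos: [582.2, 152.3, 122.5]
tcp_rot: [-3.137, 0.0, 1.598]
contact_force: [-12.0, -0.1, 4.1]
opening: -0.003
grasp_force: 6.2
```

The lever is at its stop: 12 N and no more travel. I'll back off, rise and check.

>>> drive_tool(plan=[{"x": 0,"y": -0.1,"z": 0,"ax": 0,"ay": 0,"az": 0,"hand": 0},{"x": 0,"y": -0.4,"z": 0,"ax": 0,"ay": 0,"az": 0,"hand": 0},{"x": 0,"y": -0.8,"z": 0,"ax": 0,"ay": 0,"az": 0,"hand": 0},{"x": 0,"y": -1.2,"z": 0,"ax": 0,"ay": 0,"az": 0,"hand": 0},{"x": 0,"y": -1.2,"z": -0.6,"ax": 0,"ay": 0,"az": 0,"hand": 0},{"x": -0.6,"y": -1.2,"z": -1.4,"ax": 0,"ay": 0,"az": 0,"hand": 0},{"x": -1.4,"y": -1.2,"z": -2.2,"ax": 0,"ay": 0,"az": 0,"hand": 0},{"x": -2.2,"y": -1.2,"z": -3,"ax": 0,"ay": 0,"az": 0,"hand": 0}])

```text
clock: 17.15
eef_pos: [528.3, 49.2, 265.9]
tcp_rot: [3.138, 0.0, 1.6]
contact_force: [1.2, 0.1, -0.8]
opening: -0.0
grasp_force: 0.0
```

>>> drive_tool(plan=[{"x": -0.8,"y": 0,"z": -0.3,"ax": 0,"ay": 0,"az": 0,"hand": 0},{"x": -1.6,"y": 0,"z": -0.3,"ax": 0,"ay": 0,"az": 0,"hand": 0},{"x": -1.6,"y": 0,"z": -0.3,"ax": 0,"ay": 0,"az": 0,"hand": 0},{"x": -1.6,"y": 0,"z": -0.3,"ax": 0,"ay": 0,"az": 0,"hand": 0}])

```text
clock: 17.55
eef_pos: [530.2, -30.7, 279.1]
tcp_rot: [3.139, -0.0, 1.596]
contact_force: [0.2, 0.8, -0.3]
opening: -0.006
grasp_force: 0.0
```

```bash
python3 -c "
from h import *
s=imaging.grab_frame('side')[:,:,::-1];t=imaging.grab_frame('top')[:,:,::-1]
c=lambda im,x,y:cv2.resize(im[y:y+110,x:x+80],None,fx=5,fy=5,interpolation=cv2.INTER_CUBIC)
cv2.imwrite('pics/g6.png',np.hstack([c(s,230,90),c(t,190,170)]))"
```

```text
(no output)
```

View pics/g6.png

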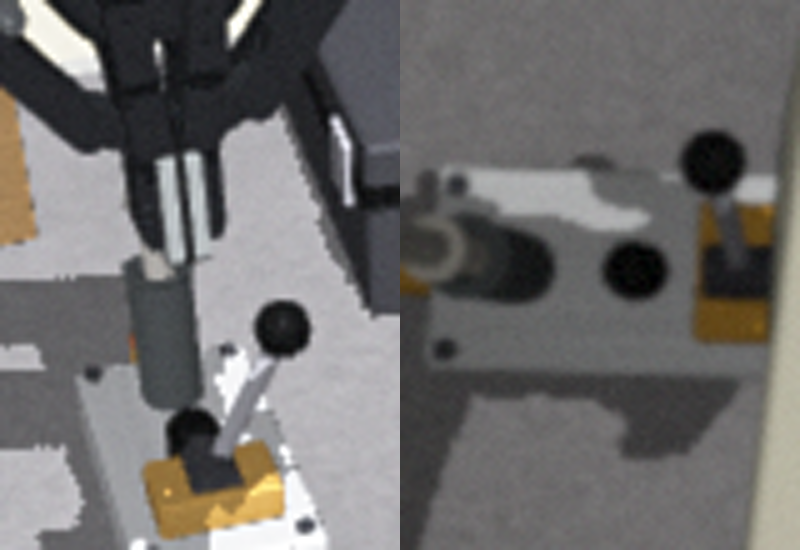

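The lever now leans to +x (ball at (282,327) left crop, (712,160) right crop), and the tube is still in the fitting. I'll confirm the angle and hand in.

```bash
python3 -c "
from h import *
X=tri((286.3,155.3),(252.3,201.9));print(X, np.arcsin((X[0]-570)/80)+np.arcsin(34.5/80))
print(r.sign_off())"
```

```text
[608.19841141 149.16958173 128.59363987] 0.943662343156374
the job is handed in; nothing more can be done
None
```

The flanged tube is home on the seat in the grey fitting: about 4 mm of seat travel felt, rigid at 19 N. The valve lever is then over to its open stop (12 N with no further travel; the cameras put the swing at about 0.94 rad). The gripper is clear, and the job was handed in at about 17.7 s.

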